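# Sweep spilt nuts into the parts tray

### The arm

A 6-joint arm with a two-finger parallel gripper is mounted at the origin on the work surface. World frame = base frame: x ahead of the robot, y to its left, z up, the work surface at z = 0. Lengths are in m, angles in degrees, forces in N, time in s.
With the tool pointing down it reaches from about 0.4 to 0.825 m from the base axis. Payload 7 kg.
Tool frame: the origin (TCP) lies on the front face of the gripper's body, between the roots of the fingers; the fingertips stand 66 mm ahead of it and the grasp point (between the pads) lies 47 mm ahead of it; z points along the fingers, y is the line along which they close (so a half turn about z gives the same grasp; the last joint's range is limited). The gripper opens to 88 mm and grips with 3 to 60 N. Pads are 19 mm wide; open, the fingers measure 130 mm over their backs; the gripper's body (78 mm by 193 mm) begins 47 mm behind the grasp point.
Start: joints at [-59.181, 20.546, 0.682, 0, -70.136, -16.507], TCP at [0.167, -0.654, 0.292] pointing down, gripper open.
Joint ranges: [-176.03, 176.03], [-82.01, 121.73], [-58.28, 71.71], [-173.87, 95.51], [-174.79, -0.11], [-173.66, 173.66]. Speed limits (degrees/s): [136.94, 136.94, 172.46, 180, 180, 180].

### API

Orientations are given as [roll, pitch, yaw] about the fixed x, y, z axes, in that order (R = Rz(yaw) Ry(pitch) Rx(roll)).
In Python, from plant import ctrl gives the robot as it stands.
- The arm moves only by the tool send_rows, never from a script. Its argument "deltas" is a list of rows, each a list of 2 entries, a list of its own where there are three numbers: the shift along the tool's x, y, z each as a share of 800 mm, from -1 to 1, then the turn about the tool's z as a share of 90 degrees, from -1 to 1. A call has exactly 5 rows; each row is the pose to reach, as a shift and turn from the pose commanded when the call began, along the tool's axes at that moment; what a row does not reach only later rows make up. A row lasts 1/12 s, in which the tool goes at most 41.7 mm and 7.16 degrees, less where a joint would pass 70% of its speed; a pose out of reach is approached as far as the arm can. A call with a number of a shift or a turn outside -1 to 1 is refused whole. A call with a gripper value outside its range is refused whole. "gripper" is the opening, from 0 (shut) to 1 (fully open), set as the call begins (left out, the last holds). The fingers move at their own pace and stop on an object; the grip force is fixed at half the most. Time passes only in rows, so rows that repeat a pose let the fingers close, or fill a call up. It gives the time, the measured TCP pose, the force, the opening and the grip force at its end, in the units of the state.
- ctrl.get_obs(): the state, without advancing time (a new reading comes with each control period).
- ctrl.snapshot(name): name is "scene" or "top" or "wrist"; returns a dict with "color" (480x640x3 uint8, red, green, blue), "vertical_fov" (degrees; the focal length in pixels is half the picture's height over the tangent of half this angle, whatever the lens; pixels are square), "cx", "cy" (the principal point, pixels), "rvec" (rotation vector, rad) and "tvec" (3), from world to camera coordinates, as OpenCV has them. Camera axes: x right, y down, z forward; pixel columns grow to the right and rows downward; lengths in m; the calibration is good to about 2 mm. A picture is of the moment at which its call begins. There is no depth.
- ctrl.close_job(): hands the job in; it is judged then, once.
Trained networks look in a picture, given as the dict that the camera call returned (one of the last four; its "shot" number tells which), for a name from the list of things; names that differ only in an ending like _2 or _b are one class to them, and where a whole thing is asked for, a point or a joint stands for the part that bears it (a point fixed in the world has none). Each returns a list of dicts, best first, with "conf" (0 to 1); they miss things now and then, are a little off and sometimes report something else, mostly with a low value. They report only what shows in the picture. A call takes as long as a camera call.
- ctrl.boxes_of(picture, thing): "xy" ([column, row] as shares, 0 to 1, of the picture: columns of its width, rows of its height, amid what is visible of it).
- ctrl.cut_out(picture, thing): "pixels" (480x640 bool, what is visible of it) and "xy" ([column, row] as shares, 0 to 1, of the picture: columns of its width, rows of its height, amid what is visible of it).
The state is a dict: "clock": time; "joint_pos": joint angles; "qvel": joint speeds; "tau": joint torques, N m; "tool_pos": TCP position; "orientation": TCP orientation; "force": force on the tool from outside, world axes, zero at the start; "moment": the same for the moment, N m; "opening": finger opening in m; "gripper_force": force on a finger pad.
Only numpy, scipy, OpenCV 4.12 (cv2) and the standard library are available. Lean on these libraries where they do the work, as an engineer would, in place of code of your own. Each camera call takes 0.05 s, during which the arm holds its last target. There are 200 camera calls.

### The job

Three steel nuts have spilt on the workbench: using your fingertips as a broom, sweep all three along the bench top and through the open side of the blue three-sided tray, so that each ends up lying wholly inside it. Only push them, never pick them up, and do not shift or knock over anything else that stands on the bench.

Things in the scene. Friction and masses are not known exactly. Their poses are not given: they have to be found in the camera images.
- tray: Three-sided tray of blue battens screwed to the bench (fixed), without a floor: the bench top is its floor. Battens 18 mm thick and 28 mm high. Inside it is 200 mm wide (tray x from -100 to 100 mm) and 130 mm deep (tray y from -65 mm, the open side without any lip, to +65 mm, the back batten). Origin at the centre of the inside, on the bench top; the open side faces the tray's -y.
- nut_a: A hexagonal steel nut (dark steel, 30 mm across flats, 35 mm across corners, 16 mm high, 20 mm hole, about 65 g) lying flat on the bench; slides, does not roll. Origin at the centre of its underside (on its axis).
- nut_b: A hexagonal steel nut (dark steel, 30 mm across flats, 35 mm across corners, 16 mm high, 20 mm hole, about 65 g) lying flat on the bench; slides, does not roll. Origin at the centre of its underside (on its axis).
- nut_c: A hexagonal steel nut (dark steel, 30 mm across flats, 35 mm across corners, 16 mm high, 20 mm hole, about 65 g) lying flat on the bench; slides, does not roll. Origin at the centre of its underside (on its axis).
- anchor: Steel wall anchor standing upright among the nuts, 23 mm diameter, 50 mm high, narrower to the top; origin at the centre of its foot, z up. A bystander, loose: leave it where it stands.
- coupler: Brass coupler standing upright among the nuts, 24 mm diameter, 45 mm high; origin at the centre of its foot, z up. A bystander, loose: leave it where it stands.
- tape_measure: Yellow tape measure, 68 x 36 x 60 mm high; origin at the centre of its underside. A bystander, loose: leave it where it stands.
- screw_box: Red carton of screws, 60 x 110 x 45 mm high; origin at the centre of its underside. A bystander, loose: leave it where it stands.
- can: Red drinks can, 66 mm diameter, 115 mm high; origin at the centre of its underside. A bystander, loose: leave it where it stands.
- tape_roll: Yellow roll of masking tape lying flat, 100 mm diameter, 25 mm high; origin at the centre of its underside. A bystander, loose: leave it where it stands.
- screwdriver: Screwdriver lying on the bench beyond the nuts, along its own x; origin under the middle of the tool. A bystander, loose: leave it where it stands.

How it is judged (in metres and radians):
At the end, for the whole second after the job is handed in: Each nut lies on the bench inside the tray: its centre at least 15 mm past the plane of the open side and between the three battens, its underside less than 8 mm above the bench, and at rest (under 20 mm/s) (x of nut_a in the frame of tray between -0.1 and 0.1 m and y of nut_a in the frame of tray between -0.05 and 0.065 m and height (world z) of each of nut_a, nut_b, nut_c below 0.008 m and linear speed of each of nut_a, nut_b, nut_c below 0.02 m/s and x of nut_b in the frame of tray between -0.1 and 0.1 m and y of nut_b in the frame of tray between -0.05 and 0.065 m and x of nut_c in the frame of tray between -0.1 and 0.1 m and y of nut_c in the frame of tray between -0.05 and 0.065 m); the robot touches nothing.
It fails at once if a nut is lifted off the bench (its underside's centre more than 20 mm above it) (height (world z) of any of nut_a, nut_b, nut_c above 0.02 m).
It fails at once if a bystander is shifted by more than 20 mm (distance of any of anchor, coupler, tape_measure, screw_box, can, tape_roll, screwdriver from where it was at the start of the episode above 0.02 m).
It fails at once if a bystander is knocked over (angle between any of anchor, coupler, can, tape_measure, screw_box's own z axis and vertical above 0.6 rad).
It also fails if it takes over 67 s, if anything falls off the work surface, if the arm or the gripper's body presses on something with over 40 N, if the wrist force passes 120 N, or if a joint passes its speed limit or range.

## Working session

There is one attempt and no reset: what is moved stays moved. The work goes in short steps, Python scripts to look and compute and a tool call to move; the robot and the scene stay as the last step left them, time stands still between calls to the robot, and variables do not carry over. Pictures are saved under pics/ and viewed, at most 10 in all, crops included, and the job is handed in when it is done.

Besides the shell and the picture viewer there is one more tool, called after "Emit:" by a JSON object that holds its "fn" and its "kwargs". send_rows: Moves the arm, as the interface text tells. Shift numbers are shares of 800 mm and turn numbers shares of 90 degrees, none past 1 either way. Its arguments: {"type":"object","properties":{"deltas":{"type":"array","items":{"type":"array"}},"gripper":{"type":"number"}},"required":["deltas"]}

```bash
mkdir -p pics; cat > h.py <<'E'
import numpy as np, cv2
from plant import ctrl
def K(p):
    f=240/np.tan(np.radians(p["vertical_fov"])/2); return np.array([[f,0,p["cx"]],[0,f,p["cy"]],[0,0,1]])
def unproj(p,uv,z):
    R=cv2.Rodrigues(np.array(p["rvec"],float))[0]; t=np.array(p["tvec"],float).ravel()
    d=R.T@np.linalg.solve(K(p),[uv[0],uv[1],1]); c=-R.T@t
    return c+d*(z-c[2])/d[2]
def proj(p,X):
    return cv2.projectPoints(np.array(X,float).reshape(-1,3),np.array(p["rvec"],float),np.array(p["tvec"],float),K(p),None)[0].reshape(-1,2)
def save(p,n): cv2.imwrite(f"pics/{n}.png",p["color"][:,:,::-1])
E
python3 - <<'E'
from h import *
o=ctrl.get_obs(); print(o["clock"],o["tool_pos"],o["orientation"],o["opening"])
H=dict(nut_a=.016,anchor=.04,coupler=.045,tape_measure=.06,screw_box=.045,can=.115,tape_roll=.025,screwdriver=.02,tray=.028)
for cam in ("top","scene"):
    p=ctrl.snapshot(cam); save(p,cam+"0")
    print(cam,(-cv2.Rodrigues(np.array(p["rvec"]))[0].T@np.array(p["tvec"]).ravel()).round(3))
    for n,z in H.items():
        for b in ctrl.boxes_of(p,n):
            if b["conf"]>.3:
                uv=np.array(b["xy"])*[640,480]; print(n,round(b["conf"],2),uv.round(),unproj(p,uv,z).round(3)[:2],unproj(p,uv,z/2).round(3)[:2])
E
```

```text
0.0 [ 0.16676107 -0.65368434  0.29123756] [ 1.79906323e+02 -7.77846622e-03 -1.65695038e+02] 0.08736103324607147
top [ 0.363 -0.009  1.474]
nut_a 0.4 [389. 228.] [ 0.626 -0.225] [ 0.628 -0.227]
anchor 0.54 [369. 285.] [ 0.462 -0.157] [ 0.463 -0.159]
anchor 0.5 [377. 256.] [ 0.544 -0.185] [ 0.547 -0.187]
tape_measure 0.71 [213. 266.] [0.523 0.272] [0.526 0.278]
tape_measure 0.69 [473. 294.] [ 0.43 -0.44] [ 0.431 -0.45 ]
screw_box 0.66 [331. 177.] [ 0.773 -0.061] [ 0.779 -0.062]
can 0.78 [473. 247.] [ 0.551 -0.43 ] [ 0.559 -0.448]
tape_roll 0.64 [134. 238.] [0.612 0.505] [0.614 0.51 ]
screwdriver 0.91 [273. 184.] [0.763 0.107] [0.766 0.108]
tray 0.97 [215. 267.] [0.522 0.272] [0.524 0.275]
tray 0.33 [136. 239.] [0.61  0.498] [0.612 0.502]
scene [1.016 0.673 0.853]
nut_a 0.68 [242. 198.] [ 0.623 -0.208] [ 0.619 -0.216]
nut_a 0.49 [329. 249.] [0.554 0.051] [0.549 0.045]
anchor 0.44 [272. 188.] [ 0.559 -0.171] [ 0.548 -0.192]
tape_measure 0.87 [258. 118.] [ 0.445 -0.422] [ 0.423 -0.463]
screw_box 0.69 [211. 259.] [ 0.786 -0.049] [ 0.779 -0.069]
screw_box 0.32 [328. 252.] [0.577 0.08 ] [0.565 0.064]
can 0.91 [215. 127.] [ 0.593 -0.377] [ 0.56  -0.459]
tape_roll 0.82 [450. 431.] [0.639 0.498] [0.634 0.496]
screwdriver 0.63 [270. 322.] [0.762 0.141] [0.759 0.135]
screwdriver 0.44 [215. 128.] [ 0.541 -0.508] [ 0.535 -0.522]
tray 0.96 [404. 317.] [0.55  0.288] [0.542 0.281]
```

```bash
python3 - <<'E'
import cv2
a=cv2.imread("pics/top0.png")[150:330,170:490]
cv2.imwrite("pics/topcrop.png",cv2.resize(a,None,fx=2.5,fy=2.5,interpolation=cv2.INTER_CUBIC))
E
```

```text
(no output)
```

View pics/topcrop.png

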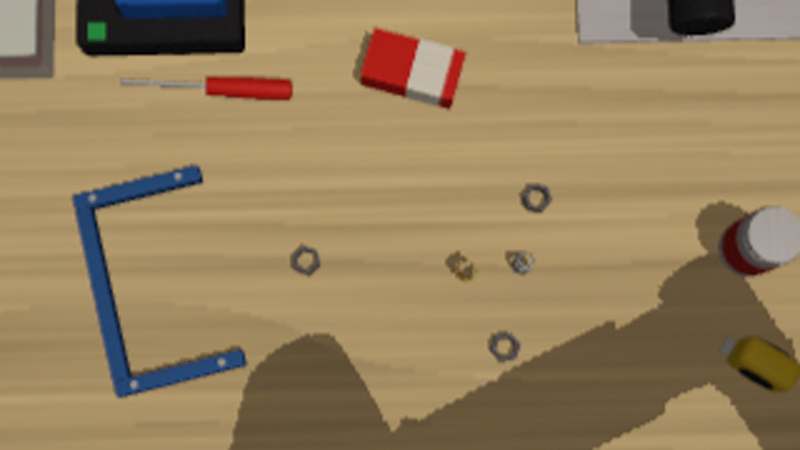

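View pics/scene0.png

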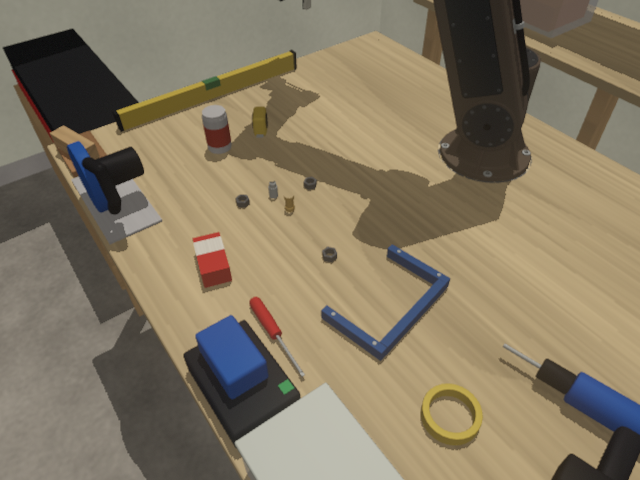

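The top crop shows nuts at crop pixels (305,260), (536,198) and (504,346). The coupler is at (461,266), the anchor at (520,261), and the tray opens to the right. I'll convert these to world and tray coordinates.

```bash
python3 - <<'E'
from h import *
p=ctrl.snapshot("top")
W=lambda x,y,z: unproj(p,(x/2.5+170-.3,y/2.5+150-.3),z)[:2]
hsv=cv2.cvtColor(p["color"],cv2.COLOR_RGB2HSV)
m=((hsv[...,0]>100)&(hsv[...,0]<125)&(hsv[...,1]>120)).astype(np.uint8); m[:210]=0; m[:,:190]=0; m[:,280:]=0
pts=np.argwhere(m)[:,::-1]
w=np.array([unproj(p,u,.024)[:2] for u in pts])
r=cv2.minAreaRect((w*1000).astype(np.float32)); print("rect mm",r, cv2.boxPoints(r))
for n,(x,y),z in [("n1",(305,260),.012),("n2",(536,198),.012),("n3",(504,346),.012),("coupT",(459,259),.045),("coupB",(466,277),.0),("coup",(461,266),.022),("anch",(520,261),.025)]:
    print(n,W(x,y,z).round(3))
for n,q in [("tray ul",(75,197)),("ll",(120,395)),("ur",(200,167)),("lr",(243,349))]: print(n,W(*q,.028).round(3))
s=ctrl.snapshot("scene")
for n,(x,y),z in [("n1",(329,255),.01),("n2",(242,201),.01),("n3",(310,184),.01),("anchor foot",(272,198),0),("coupler foot",(290,211),0)]:
    print(n,unproj(s,(x,y),z)[:2].round(3))
E
```

```text
rect mm ((538.4236450195312, 222.70713806152344), (234.60772705078125, 146.87838745117188), 13.113715171813965) [[407.51663 267.61676]
 [440.8411  124.56868]
 [669.3307  177.79752]
 [636.0062  320.84558]]
n1 [0.559 0.057]
n2 [ 0.625 -0.211]
n3 [ 0.456 -0.167]
coupT [ 0.552 -0.117]
coupB [ 0.537 -0.128]
coup [ 0.547 -0.121]
anch [ 0.551 -0.188]
tray ul [0.635 0.317]
ll [0.41  0.264]
ur [0.666 0.175]
lr [0.458 0.127]
n1 [0.561 0.062]
n2 [ 0.627 -0.205]
n3 [ 0.457 -0.159]
anchor foot [ 0.557 -0.181]
coupler foot [ 0.547 -0.116]
```

Emit:
{"fn": "send_rows", "kwargs": {"deltas": [[[-0.035, 0.035, 0], -0.07], [[-0.07, 0.07, 0], -0.14], [[-0.105, 0.105, 0], -0.21], [[-0.14, 0.14, 0], -0.28], [[-0.175, 0.175, 0], -0.35]], "gripper": 0.14}}

```text
clock: 1.52
tool_pos: [0.2683, -0.4822, 0.2922]
orientation: [-180.0, -0.0, -133.9]
force: [0.2, -0.0, 0.1]
opening: 0.0597
gripper_force: 0.0
```

```bash
cat >> h.py <<'E'
TH=np.radians(13.1); TC=np.array([.5405,.214])
def t2w(x,y): c,s=np.cos(TH),np.sin(TH); return TC+[c*x-s*y,s*x+c*y]
def w2t(w): c,s=np.cos(TH),np.sin(TH); d=np.asarray(w)[:2]-TC; return np.array([c*d[0]+s*d[1],-s*d[0]+c*d[1]])
def go(x,y,z,yaw):
    "shares to reach world pose, tool down"
    o=ctrl.get_obs(); P=np.array(o["tool_pos"]); Y=o["orientation"][2]; a=np.radians(Y)
    d=np.array([x,y,z])-P
    turn=-((yaw-Y+180)%360-180)/90
    s=np.array([d@[np.cos(a),np.sin(a),0],d@[np.sin(a),-np.cos(a),0],-d[2]])/.8
    print("t",round(o["clock"],2),"pos",P.round(4),"yaw",round(Y,2),"open",round(o["opening"],3),"shares",s.round(4),"turn",round(turn,3),"rows>=",round(max(np.linalg.norm(d)/.0417,abs(turn)*90/7.16),1))
E
python3 -c "
from h import *
go(.5545,.005,.20,-95.7)"
```

```text
t 1.52 pos [ 0.2683 -0.4822  0.2922] yaw -133.9 open 0.06 shares [-0.6869  0.1646  0.1152] turn -0.424 rows>= 13.7
```

Emit:
{"fn": "send_rows", "kwargs": {"deltas": [[[-0.046, 0.011, 0], 0], [[-0.092, 0.022, 0], 0], [[-0.138, 0.033, 0], 0], [[-0.184, 0.044, 0], 0], [[-0.23, 0.055, 0], 0]]}}

```text
clock: 1.93
tool_pos: [0.3651, -0.3195, 0.2926]
orientation: [-179.9, 0.0, -134.2]
force: [1.2, -0.4, 0.1]
opening: 0.0265
gripper_force: 0.0
```

Emit:
{"fn": "send_rows", "kwargs": {"deltas": [[[-0.046, 0.011, 0], 0], [[-0.092, 0.022, 0], 0], [[-0.138, 0.033, 0], 0], [[-0.184, 0.044, 0], 0], [[-0.23, 0.055, 0], 0]]}}

```text
clock: 2.35
tool_pos: [0.4619, -0.1567, 0.2927]
orientation: [-180.0, 0.0, -134.2]
force: [0.9, -0.5, 0.1]
opening: 0.0125
gripper_force: 0.0
```

Emit:
{"fn": "send_rows", "kwargs": {"deltas": [[[-0.046, 0.011, 0.015], -0.07], [[-0.092, 0.022, 0.03], -0.14], [[-0.138, 0.033, 0.045], -0.21], [[-0.184, 0.044, 0.06], -0.28], [[-0.225, 0.055, 0.075], -0.35]]}}

```text
clock: 2.77
tool_pos: [0.5562, 0.0034, 0.2319]
orientation: [-179.9, 0.0, -102.3]
force: [0.8, -0.2, -0.4]
opening: 0.0125
gripper_force: 0.0
```

```bash
python3 - <<'E'
from h import *
p=ctrl.snapshot("wrist"); save(p,"w1")
for n,z in dict(nut_a=.008,anchor=.025,coupler=.022,tray=.028).items():
    for b in ctrl.boxes_of(p,n):
        uv=np.array(b["xy"])*[640,480]; w=unproj(p,uv,z); print(n,round(b["conf"],2),uv.round(),w.round(3)[:2],w2t(w).round(3))
go(.5545,.005,.071,-95.7)
E
```

```text
nut_a 0.76 [333. 276.] [0.555 0.046] [-0.023 -0.167]
coupler 0.57 [304.  46.] [ 0.54 -0.12] [-0.076 -0.326]
t 3.02 pos [0.555  0.0013 0.232 ] yaw -102.7 open 0.012 shares [-0.0044  0.0017  0.2013] turn -0.078 rows>= 3.9
```

View pics/w1.png

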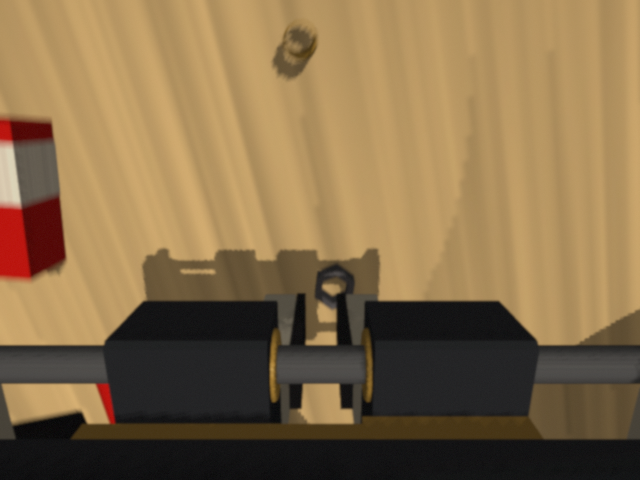

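The wrist view shows nut 1 at about (334,287), just ahead of the fingers, and the coupler well clear at (304,46). I'll descend behind the nut and push it toward the back right of the tray.

Emit:
{"fn": "send_rows", "kwargs": {"deltas": [[[0, 0.007, 0.03], -0.06], [[0, 0.007, 0.08], -0.06], [[0, 0.007, 0.13], -0.06], [[0, 0.007, 0.175], -0.06], [[0, 0.007, 0.2], -0.06]]}}

```text
clock: 3.43
tool_pos: [0.5477, 0.0008, 0.0696]
orientation: [179.9, -0.0, -97.5]
force: [-0.8, 0.0, -0.8]
opening: 0.0123
gripper_force: 0.0
```

Emit:
{"fn": "send_rows", "kwargs": {"deltas": [[[-0.01, 0, 0], 0], [[-0.022, 0, 0], 0], [[-0.034, 0, 0], 0], [[-0.046, 0, 0], 0], [[-0.06, 0, 0], 0]]}}

```text
clock: 3.85
tool_pos: [0.5569, 0.0515, 0.0742]
orientation: [-179.8, 0.1, -97.3]
force: [-0.6, -0.2, 0.1]
opening: 0.0123
gripper_force: 0.3
```

```bash
python3 - <<'E'
from h import *
p=ctrl.snapshot("wrist"); q=ctrl.snapshot("top")
cv2.imwrite("pics/m1.png",np.vstack([p["color"][200:480,:,::-1],cv2.resize(q["color"][200:310,190:430,::-1],(640,293),interpolation=2)]))
go(.5545,.005,.071,-97.2)
E
```

```text
t 3.95 pos [0.5571 0.0524 0.0737] yaw -97.18 open 0.012 shares [ 0.0592 -0.0042  0.0034] turn 0.0 rows>= 1.1
```

View pics/m1.png

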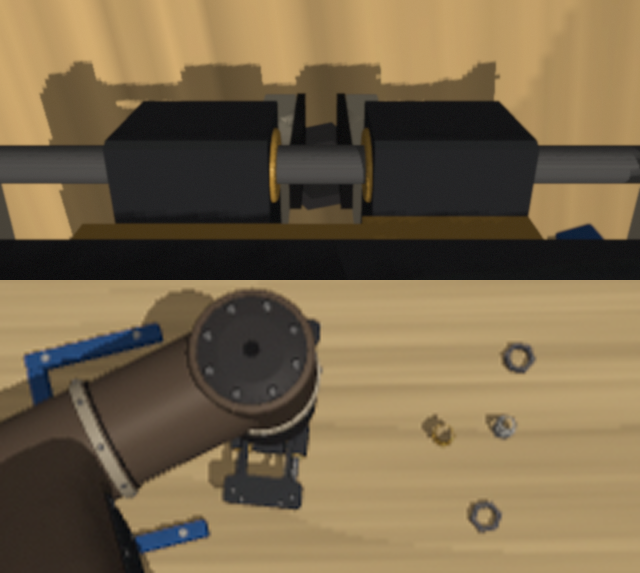

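Emit:
{"fn": "send_rows", "kwargs": {"deltas": [[[-0.016, 0, 0.003], 0], [[-0.032, 0, 0.003], 0], [[-0.048, 0, 0.003], 0], [[-0.064, 0, 0.003], 0], [[-0.08, 0, 0.003], 0]]}}

```text
clock: 4.37
tool_pos: [0.5641, 0.115, 0.0698]
orientation: [-180.0, 0.0, -97.3]
force: [-0.4, -0.9, 0.4]
opening: 0.0119
gripper_force: 0.3
```

Emit:
{"fn": "send_rows", "kwargs": {"deltas": [[[-0.016, 0, 0], 0], [[-0.032, 0, 0], 0], [[-0.048, 0, 0], 0], [[-0.064, 0, 0], 0], [[-0.08, 0, 0], 0]]}}

```text
clock: 4.78
tool_pos: [0.5722, 0.1783, 0.0697]
orientation: [180.0, -0.0, -97.3]
force: [-0.4, -0.6, -0.0]
opening: 0.0124
gripper_force: 0.3
```

Emit:
{"fn": "send_rows", "kwargs": {"deltas": [[[-0.016, 0, 0], 0], [[-0.032, 0, 0], 0], [[-0.046, 0, 0], 0], [[-0.058, 0, 0], 0], [[-0.066, 0, 0], 0]]}}

```text
clock: 5.2
tool_pos: [0.579, 0.2307, 0.0697]
orientation: [-180.0, 0.0, -97.3]
force: [0.2, -0.5, -0.2]
opening: 0.0123
gripper_force: 0.3
```

```bash
python3 - <<'E'
from h import *
p=ctrl.snapshot("scene")
for b in ctrl.boxes_of(p,"nut_a"):
    uv=np.array(b["xy"])*[640,480]; w=unproj(p,uv,.01); print(round(b["conf"],2),uv.round(),w.round(3)[:2],w2t(w).round(3))
cv2.imwrite("pics/s1.png",cv2.resize(p["color"][150:370,200:480,::-1],(700,550),interpolation=2))
print(w2t(ctrl.get_obs()["tool_pos"]))
go(.5545,.005,.071,-97.2)
E
```

```text
0.6 [378. 316.] [0.579 0.249] [0.045 0.025]
0.56 [243. 200.] [ 0.623 -0.206] [-0.015 -0.427]
[0.04119055 0.00735463]
t 5.3 pos [0.579  0.2305 0.0697] yaw -97.24 open 0.012 shares [ 0.2835 -0.0052 -0.0016] turn -0.0 rows>= 5.4
```

View pics/s1.png

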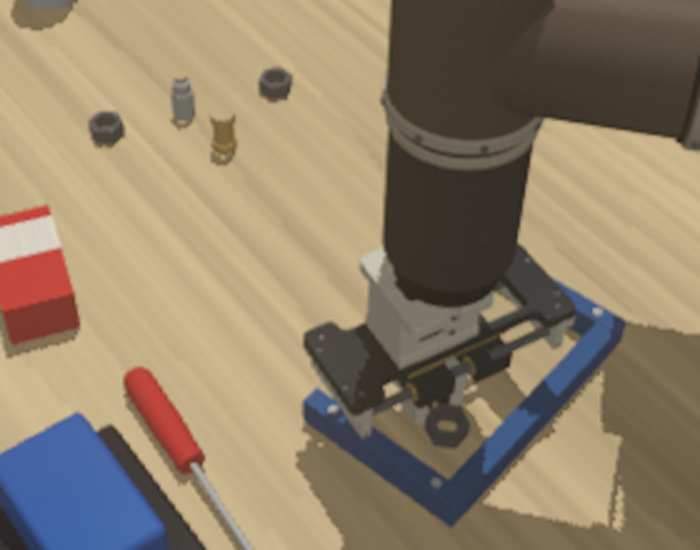

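Nut 1 is in the tray, at crop pixel (447,423). I'll retract, lift and go behind nut 2.

Emit:
{"fn": "send_rows", "kwargs": {"deltas": [[[0.03, 0, 0], 0], [[0.06, 0, 0], 0], [[0.06, 0, -0.045], 0], [[0.09, 0, -0.09], 0], [[0.12, 0, -0.12], 0]]}}

```text
clock: 5.72
tool_pos: [0.5671, 0.1337, 0.168]
orientation: [-179.9, 0.0, -97.2]
force: [2.2, -0.2, -0.2]
opening: 0.0118
gripper_force: 0.0
```

```bash
python3 -c "
from h import *
go(.636,-.264,.165,-79.2)"
```

```text
t 5.72 pos [0.5671 0.1337 0.168 ] yaw -97.22 open 0.012 shares [ 0.4824 -0.148   0.0038] turn -0.2 rows>= 9.7
```

Emit:
{"fn": "send_rows", "kwargs": {"deltas": [[[0.048, -0.015, 0], 0], [[0.096, -0.03, 0], 0], [[0.144, -0.044, 0], 0], [[0.192, -0.059, 0], 0], [[0.24, -0.074, 0], 0]]}}

```text
clock: 6.13
tool_pos: [0.6006, -0.0661, 0.1661]
orientation: [-180.0, 0.0, -97.3]
force: [1.0, 0.3, 0.6]
opening: 0.0122
gripper_force: 0.0
```

Emit:
{"fn": "send_rows", "kwargs": {"deltas": [[[0.048, -0.015, 0], -0.04], [[0.096, -0.03, 0], -0.08], [[0.144, -0.044, 0], -0.12], [[0.192, -0.059, 0], -0.16], [[0.24, -0.074, 0], -0.2]]}}

```text
clock: 6.55
tool_pos: [0.6348, -0.2642, 0.1658]
orientation: [-180.0, 0.0, -79.1]
force: [0.8, 1.2, 0.5]
opening: 0.0121
gripper_force: 0.0
```

```bash
python3 - <<'E'
from h import *
p=ctrl.snapshot("wrist"); q=ctrl.snapshot("scene")
for P in (p,q):
  for b in ctrl.boxes_of(P,"nut_a"):
    uv=np.array(b["xy"])*[640,480]; w=unproj(P,uv,.009); print(round(b["conf"],2),uv.round(),w.round(3)[:2],w2t(w).round(3))
go(.636,-.264,.071,-79.2)
E
```

```text
0.93 [318. 321.] [ 0.627 -0.218] [-0.014 -0.44 ]
0.72 [548. 415.] [ 0.455 -0.176] [-0.172 -0.36 ]
0.51 [242. 199.] [ 0.621 -0.213] [-0.018 -0.434]
0.49 [380. 316.] [0.575 0.252] [0.043 0.029]
0.44 [311. 178.] [ 0.442 -0.178] [-0.185 -0.359]
t 6.75 pos [ 0.6344 -0.2636  0.165 ] yaw -79.5 open 0.012 shares [ 0.0008 -0.0019  0.1175] turn -0.003 rows>= 2.3
```

Emit:
{"fn": "send_rows", "kwargs": {"deltas": [[[0.003, 0, 0.03], 0], [[0.003, 0, 0.07], 0], [[0.003, 0, 0.1], 0], [[0.003, 0, 0.118], 0], [[0.003, 0, 0.118], 0]]}}

```text
clock: 7.17
tool_pos: [0.6334, -0.2625, 0.0676]
orientation: [179.7, 0.2, -79.3]
force: [-0.5, 0.1, -0.5]
opening: 0.0125
gripper_force: 0.0
```

Emit:
{"fn": "send_rows", "kwargs": {"deltas": [[[-0.012, 0, 0], 0], [[-0.026, 0, 0], 0], [[-0.042, 0, 0], 0], [[-0.058, 0, 0], 0], [[-0.075, 0, 0], 0]]}}

```text
clock: 7.58
tool_pos: [0.6248, -0.2035, 0.0727]
orientation: [-179.9, -0.0, -79.3]
force: [0.4, -0.6, 0.6]
opening: 0.0123
gripper_force: 0.3
```

Emit:
{"fn": "send_rows", "kwargs": {"deltas": [[[-0.017, 0, 0], 0], [[-0.034, 0, 0], 0], [[-0.051, 0, 0], 0], [[-0.068, 0, 0], 0], [[-0.085, 0, 0], 0]]}}

```text
clock: 8.0
tool_pos: [0.6117, -0.1369, 0.0714]
orientation: [-180.0, -0.0, -79.3]
force: [-0.0, -0.3, -0.2]
opening: 0.0123
gripper_force: 0.3
```

```bash
python3 - <<'E'
from h import *
q=ctrl.snapshot("scene")
for P in (q,):
  for b in ctrl.boxes_of(P,"nut_a"):
    uv=np.array(b["xy"])*[640,480]; w=unproj(P,uv,.009); print(round(b["conf"],2),uv.round(),w.round(3)[:2],w2t(w).round(3))
print(w2t(ctrl.get_obs()["tool_pos"]))
w=t2w(.004,-.028); go(*w,.071,-79.2)
cv2.imwrite("pics/s2.png",cv2.resize(q["color"][150:370,200:480,::-1],(700,550),interpolation=2))
E
```

```text
0.74 [403. 319.] [0.543 0.283] [0.018 0.066]
0.69 [377. 317.] [0.581 0.248] [0.047 0.024]
0.68 [311. 184.] [ 0.456 -0.158] [-0.166 -0.343]
0.66 [270. 219.] [ 0.605 -0.113] [-0.011 -0.334]
[-0.01012918 -0.35713089]
t 8.1 pos [ 0.6116 -0.1361  0.0714] yaw -79.19 open 0.012 shares [-0.4118 -0.0012  0.0005] turn 0.0 rows>= 7.9
```

View pics/s2.png

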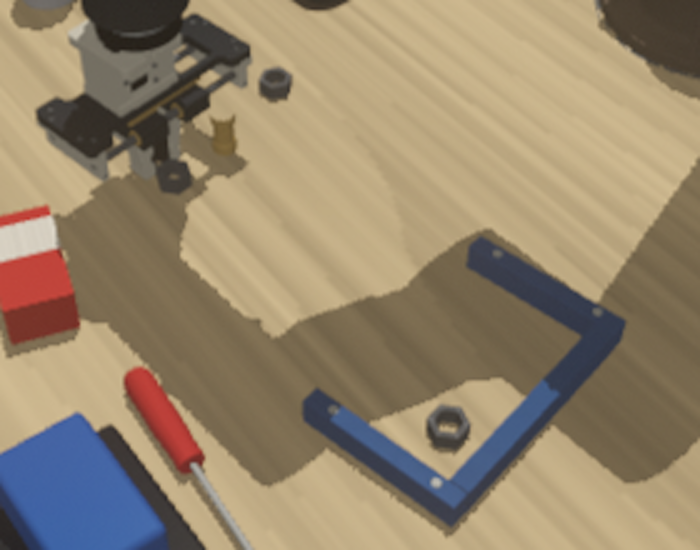

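Nut 2 is in front of the fingertips at crop (175,177) and the coupler stands untouched at (223,133). I'll go on with the push.

Emit:
{"fn": "send_rows", "kwargs": {"deltas": [[[-0.018, 0, 0], 0], [[-0.036, 0, 0], 0], [[-0.055, 0, 0], 0], [[-0.075, 0, 0], 0], [[-0.095, 0, 0], 0]]}}

```text
clock: 8.52
tool_pos: [0.5974, -0.0625, 0.0712]
orientation: [180.0, 0.0, -79.3]
force: [0.1, -0.1, -0.1]
opening: 0.0122
gripper_force: 0.2
```

Emit:
{"fn": "send_rows", "kwargs": {"deltas": [[[-0.021, 0, 0], 0], [[-0.042, 0, 0], 0], [[-0.063, 0, 0], 0], [[-0.084, 0, 0], 0], [[-0.105, 0, 0], 0]]}}

```text
clock: 8.93
tool_pos: [0.5816, 0.0202, 0.0712]
orientation: [180.0, 0.0, -79.3]
force: [-0.3, -1.2, -0.3]
opening: 0.0122
gripper_force: 0.1
```

Emit:
{"fn": "send_rows", "kwargs": {"deltas": [[[-0.021, 0, 0], 0], [[-0.042, 0, 0], 0], [[-0.063, 0, 0], 0], [[-0.084, 0, 0], 0], [[-0.105, 0, 0], 0]]}}

```text
clock: 9.35
tool_pos: [0.5659, 0.1026, 0.0712]
orientation: [180.0, -0.0, -79.3]
force: [0.5, -0.1, 0.9]
opening: 0.0121
gripper_force: 0.1
```

Emit:
{"fn": "send_rows", "kwargs": {"deltas": [[[-0.021, 0, 0], 0], [[-0.042, 0, 0], 0], [[-0.063, 0, 0], 0], [[-0.084, 0, 0], 0], [[-0.1, 0, 0], 0]]}}

```text
clock: 9.77
tool_pos: [0.5511, 0.1816, 0.0713]
orientation: [180.0, 0.0, -79.3]
force: [0.8, -1.0, -0.6]
opening: 0.0122
gripper_force: 0.2
```

```bash
python3 - <<'E'
from h import *
q=ctrl.snapshot("scene")
for P in (q,):
  for b in ctrl.boxes_of(P,"nut_a"):
    uv=np.array(b["xy"])*[640,480]; w=unproj(P,uv,.009); print(round(b["conf"],2),uv.round(),w.round(3)[:2],w2t(w).round(3))
print(w2t(ctrl.get_obs()["tool_pos"]))
cv2.imwrite("pics/s3.png",cv2.resize(q["color"][150:370,200:480,::-1],(700,550),interpolation=2))
E
```

```text
0.54 [378. 291.] [0.54  0.201] [-0.004 -0.013]
0.47 [377. 315.] [0.58  0.245] [0.045 0.022]
[ 0.00333722 -0.03360982]
```

View pics/s3.png

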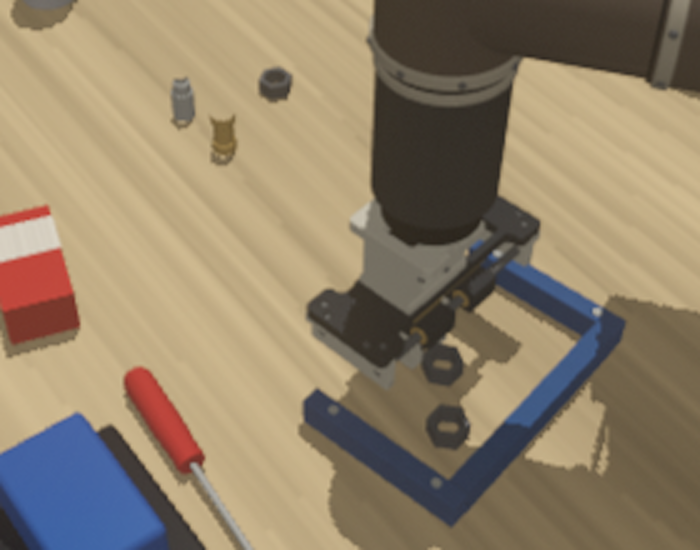

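Nuts 1 and 2 are both inside the tray, at crop (447,427) and (442,365). I'll push nut 2 a little deeper, then retract and go behind nut 3.

Emit:
{"fn": "send_rows", "kwargs": {"deltas": [[[-0.01, 0, 0], 0], [[-0.022, 0, 0], 0], [[-0.03, 0, 0], 0], [[0.0, 0, 0], 0], [[0.04, 0, 0], 0]]}}

```text
clock: 10.28
tool_pos: [0.558, 0.1504, 0.0715]
orientation: [-179.9, 0.0, -79.1]
force: [0.2, -1.2, 0.0]
opening: 0.0126
gripper_force: 0.0
```

Emit:
{"fn": "send_rows", "kwargs": {"deltas": [[[0, 0, -0.03], 0], [[0.02, 0, -0.07], 0], [[0.06, 0, -0.1], 0], [[0.1, 0, -0.12], 0], [[0.15, 0, -0.12], 0]]}}

```text
clock: 10.7
tool_pos: [0.5822, 0.031, 0.1718]
orientation: [-179.6, 0.0, -79.2]
force: [1.1, 0.8, -0.7]
opening: 0.0123
gripper_force: 0.0
```

```bash
python3 -c "
from h import *
go(.445,-.224,.165,-100.5)"
```

```text
t 10.7 pos [0.5822 0.031  0.1718] yaw -79.16 open 0.012 shares [0.2808 0.2283 0.0085] turn 0.237 rows>= 6.9
```

Emit:
{"fn": "send_rows", "kwargs": {"deltas": [[[0.028, 0.023, 0], 0], [[0.056, 0.046, 0], 0], [[0.084, 0.069, 0], 0], [[0.112, 0.092, 0], 0], [[0.14, 0.114, 0], 0]]}}

```text
clock: 11.12
tool_pos: [0.5103, -0.0975, 0.1675]
orientation: [-180.0, 0.0, -79.3]
force: [-0.4, 0.2, 0.5]
opening: 0.0124
gripper_force: 0.0
```

Emit:
{"fn": "send_rows", "kwargs": {"deltas": [[[0.028, 0.023, 0], 0.05], [[0.056, 0.046, 0], 0.1], [[0.084, 0.069, 0], 0.15], [[0.112, 0.092, 0], 0.2], [[0.14, 0.114, 0], 0.237]]}}

```text
clock: 11.53
tool_pos: [0.4415, -0.2244, 0.1676]
orientation: [-180.0, 0.0, -100.9]
force: [0.4, 0.6, 0.7]
opening: 0.012
gripper_force: 0.0
```

```bash
python3 - <<'E'
from h import *
p=ctrl.snapshot("wrist"); q=ctrl.snapshot("scene")
for P in (p,q):
  for b in ctrl.boxes_of(P,"nut_a"):
    uv=np.array(b["xy"])*[640,480]; w=unproj(P,uv,.009); print(round(b["conf"],2),uv.round(),w.round(3)[:2],w2t(w).round(3))
go(.445,-.224,.071,-100.5)
E
```

```text
0.67 [319. 320.] [ 0.451 -0.178] [-0.176 -0.361]
0.75 [380. 315.] [0.575 0.248] [0.041 0.026]
0.47 [388. 301.] [0.539 0.232] [0.002 0.018]
t 11.73 pos [ 0.4422 -0.224   0.1675] yaw -100.72 open 0.012 shares [-0.0006 -0.0035  0.1206] turn -0.002 rows>= 2.3
```

Emit:
{"fn": "send_rows", "kwargs": {"deltas": [[[0.003, 0, 0.03], 0], [[0.003, 0, 0.07], 0], [[0.003, 0, 0.1], 0], [[0.003, 0, 0.119], 0], [[0.003, 0, 0.119], 0]]}}

```text
clock: 12.15
tool_pos: [0.4407, -0.2247, 0.0692]
orientation: [179.7, -0.0, -100.6]
force: [-0.1, -0.0, 0.1]
opening: 0.0123
gripper_force: 0.0
```

Emit:
{"fn": "send_rows", "kwargs": {"deltas": [[[-0.012, 0, 0], 0], [[-0.026, 0, 0], 0], [[-0.042, 0, 0], 0], [[-0.058, 0, 0], 0], [[-0.075, 0, 0], 0]]}}

```text
clock: 12.57
tool_pos: [0.4543, -0.1652, 0.0737]
orientation: [-179.8, 0.0, -100.6]
force: [0.2, 0.2, 0.1]
opening: 0.0124
gripper_force: 0.1
```

Emit:
{"fn": "send_rows", "kwargs": {"deltas": [[[-0.017, 0, 0], 0], [[-0.034, 0, 0], 0], [[-0.051, 0, 0], 0], [[-0.068, 0, 0], 0], [[-0.085, 0, 0], 0]]}}

```text
clock: 12.98
tool_pos: [0.4666, -0.098, 0.0737]
orientation: [-179.8, 0.1, -100.5]
force: [-0.2, -0.4, -0.3]
opening: 0.0126
gripper_force: 0.1
```

Emit:
{"fn": "send_rows", "kwargs": {"deltas": [[[-0.018, 0, 0], 0], [[-0.036, 0, 0], 0], [[-0.054, 0, 0], 0], [[-0.072, 0, 0], 0], [[-0.09, 0, 0], 0]]}}

```text
clock: 13.4
tool_pos: [0.4797, -0.027, 0.0738]
orientation: [-179.8, 0.1, -100.5]
force: [-0.3, -0.0, -0.8]
opening: 0.012
gripper_force: 0.1
```

```bash
python3 - <<'E'
from h import *
q=ctrl.snapshot("scene")
for P in (q,):
  for b in ctrl.boxes_of(P,"nut_a"):
    uv=np.array(b["xy"])*[640,480]; w=unproj(P,uv,.009); print(round(b["conf"],2),uv.round(),w.round(3)[:2],w2t(w).round(3))
print(w2t(ctrl.get_obs()["tool_pos"]))
w=t2w(-.035,-.043); go(*w,.071,-100.5)
cv2.imwrite("pics/s4.png",cv2.resize(q["color"][150:370,200:480,::-1],(700,550),interpolation=2))
E
```

```text
0.66 [341. 223.] [ 0.479 -0.002] [-0.109 -0.196]
0.65 [380. 322.] [0.585 0.261] [0.054 0.036]
0.37 [275. 187.] [ 0.535 -0.203] [-0.1   -0.404]
[-0.11303975 -0.22046407]
t 13.5 pos [ 0.4804 -0.0263  0.0738] yaw -100.44 open 0.012 shares [-0.2423 -0.0009  0.0035] turn 0.001 rows>= 4.6
```

View pics/s4.png

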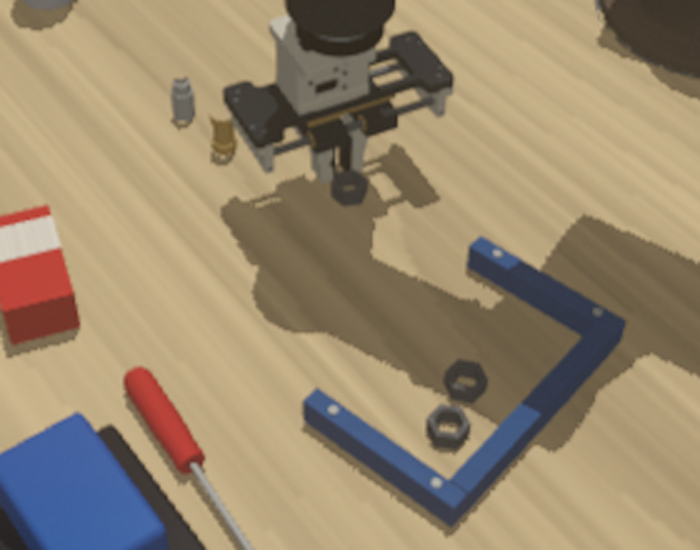

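Nut 3 is being carried along at crop (349,187), the other two are in the tray at (465,380) and (447,427), and the anchor and coupler are unmoved. I'll finish the push and retract.

Emit:
{"fn": "send_rows", "kwargs": {"deltas": [[[-0.018, 0, 0], 0], [[-0.036, 0, 0], 0], [[-0.054, 0, 0], 0], [[-0.072, 0, 0], 0], [[-0.09, 0, 0], 0]]}}

```text
clock: 13.92
tool_pos: [0.4924, 0.0428, 0.0733]
orientation: [-179.9, 0.1, -100.6]
force: [-0.3, -0.4, 0.3]
opening: 0.0122
gripper_force: 0.2
```

Emit:
{"fn": "send_rows", "kwargs": {"deltas": [[[-0.018, 0, 0], 0], [[-0.036, 0, 0], 0], [[-0.054, 0, 0], 0], [[-0.072, 0, 0], 0], [[-0.09, 0, 0], 0]]}}

```text
clock: 14.33
tool_pos: [0.5056, 0.1138, 0.0723]
orientation: [-180.0, 0.0, -100.6]
force: [-0.1, -0.2, 0.9]
opening: 0.0127
gripper_force: 0.3
```

Emit:
{"fn": "send_rows", "kwargs": {"deltas": [[[-0.018, 0, 0], 0], [[-0.034, 0, 0], 0], [[-0.05, 0, 0], 0], [[-0.062, 0, 0], 0], [[-0.07, 0, 0], 0]]}}

```text
clock: 14.75
tool_pos: [0.516, 0.1688, 0.072]
orientation: [-180.0, 0.0, -100.6]
force: [-0.2, -0.0, 0.1]
opening: 0.0124
gripper_force: 0.2
```

Emit:
{"fn": "send_rows", "kwargs": {"deltas": [[[0.02, 0, 0], 0], [[0.05, 0, 0], 0], [[0.09, 0, 0], 0], [[0.11, 0, -0.03], 0], [[0.13, 0, -0.07], 0]]}}

```text
clock: 15.17
tool_pos: [0.494, 0.0626, 0.1263]
orientation: [179.7, -0.2, -100.7]
force: [1.5, 1.0, 0.5]
opening: 0.0123
gripper_force: 0.0
```

Emit:
{"fn": "send_rows", "kwargs": {"deltas": [[[0.03, 0, -0.03], 0], [[0.06, 0, -0.06], 0], [[0.1, 0, -0.08], 0], [[0.14, 0, -0.1], 0], [[0.16, 0, -0.1], 0]]}}

```text
clock: 15.58
tool_pos: [0.4729, -0.0631, 0.2113]
orientation: [-179.7, 0.1, -100.7]
force: [0.7, -0.0, -0.1]
opening: 0.0124
gripper_force: 0.0
```

```bash
python3 - <<'E'
from h import *
q=ctrl.snapshot("scene")
for P in (q,ctrl.snapshot("top")):
  for b in ctrl.boxes_of(P,"nut_a"):
    uv=np.array(b["xy"])*[640,480]; w=unproj(P,uv,.009); print(round(b["conf"],2),uv.round(),w.round(3)[:2],w2t(w).round(3))
cv2.imwrite("pics/s5.png",cv2.resize(q["color"][150:370,200:480,::-1],(700,550),interpolation=2))
E
```

```text
0.63 [387. 302.] [0.543 0.232] [0.006 0.017]
0.62 [382. 283.] [0.517 0.189] [-0.028 -0.019]
0.52 [377. 316.] [0.58  0.247] [0.046 0.023]
0.6 [231. 259.] [0.548 0.23 ] [0.011 0.014]
0.45 [226. 247.] [0.583 0.244] [0.048 0.019]
```

View pics/s5.png

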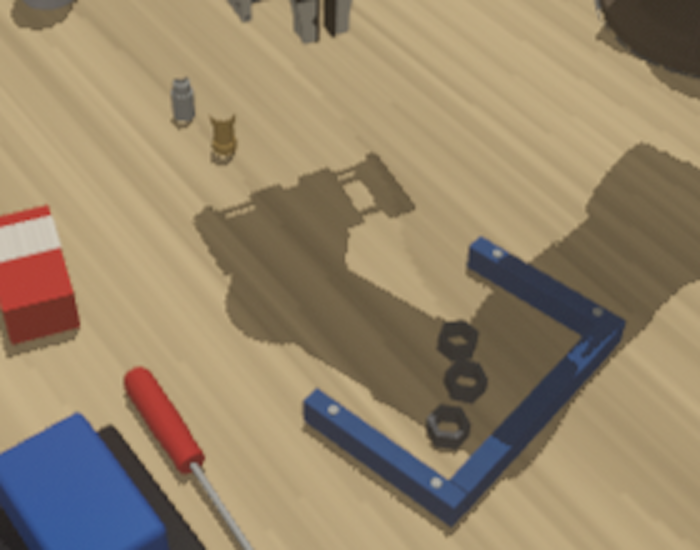

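All three nuts lie inside the tray, at crop (457,340), (465,380) and (447,427). The bystanders in view are unmoved and the arm is clear.

```bash
python3 -c "
from h import *
print(ctrl.close_job())"
```

```text
the job is handed in; nothing more can be done
None
```

I swept all three nuts into the tray and handed the job in at about 16 s of the allowed 67 s. The last pictures showed each nut well past the open side and no bystander in view moved, but the hand-in returned no verdict.

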